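# Reverse the stripped parts into the refit rack

## Task

The four parts taken off the circuit board stand in the order they came off on the aluminium strip-down rack; they go back on in the opposite order. Move all four into the pockets of the empty black plastic rack in reverse order, so that the part nearest the robot goes into the farthest pocket, the second into the third, and so on. Set each one upright and flat on the floor of its pocket without dropping it, and let go.

Things in the scene. Friction and masses are not known exactly. Their poses are not given: they have to be found in the camera images.
- strip_rack: strip-down rack, fixed: flat aluminium plate 300 x 84 x 10 mm, 6 mm thick upstands at both ends (top at 16 mm). Runs away from the robot, on its left or right. Four places at x = -105, -35, 35, 105 mm, each with a rubber pad and a part. Origin: centre of its underside, on the table; x along the row, away from the robot (within 18 degrees), y across.
- refit_rack: refit rack, fixed: black and grey plastic, 290 x 76 mm, on the other side, empty. Four pockets 60 x 60 mm inside, centres at x = -105, -35, 35, 105 mm, y = 0; floor 8 mm above the table, rims and dividers (8 to 10 mm thick) 14 mm above the table. Origin: centre of its underside, on the table; x along the row, away from the robot (within 18 degrees), y across.
- capacitor: can capacitor: upright dark cylinder, diameter 35, height 52 mm, bright metal top with a cross. Origin: centre of its underside; z up.
- heatsink: finned aluminium heat sink, 40 x 40 mm, 38 mm high, upright fins whose planes are parallel to its x and z axes (its two y faces are flat fin faces, 40 mm apart: grip it across y). Origin: centre of its underside; z up.
- relay: power relay: white oblong box with a black foot, 44 mm along its x, 28 mm along its y (grip across y), 42 mm high. Origin: centre of its underside; z up.
- transformer: small transformer: dark steel core 44 mm along its x, 20 along y, 42 high; a copper winding block sticks out on both sides: 30 mm along x, 40 along y, from 5 to 37 mm above the underside (grip the winding across y). Origin: centre of its underside; z up.
- pad_capacitor: dark rubber pad round, diameter 56 mm, 6 mm thick, fixed on the strip-down rack, on which the capacitor stands at the start (it stays there and so shows where the capacitor came from). Origin: centre of its underside, on the rack's plate; axes parallel to the rack's.
- pad_heatsink: dark rubber pad square, 54 x 54 mm, 6 mm thick, fixed on the strip-down rack, on which the heat sink stands at the start (it stays there and so shows where the heat sink came from). Origin: centre of its underside, on the rack's plate; axes parallel to the rack's.
- pad_relay: dark rubber pad oblong, 56 mm along the rack, 38 mm across, 6 mm thick, fixed on the strip-down rack, on which the relay stands at the start (it stays there and so shows where the relay came from). Origin: centre of its underside, on the rack's plate; axes parallel to the rack's.
- pad_transformer: dark rubber pad oblong, 50 mm along the rack, 74 mm across, 6 mm thick, fixed on the strip-down rack, on which the transformer stands at the start (it stays there and so shows where the transformer came from). Origin: centre of its underside, on the rack's plate; axes parallel to the rack's.
Mind the look-alikes: they are no part of the job. Leave any pink or yellow look-alike of the heatsink alone. Leave any purple or red look-alike of the transformer alone.

How it is judged:
At the end, for the whole second after the job is handed in: Each part rests released in the pocket mirroring its start place (1st to 4th, 2nd to 3rd, 3rd to 2nd, 4th to 1st from the robot): within 14 mm of its centre along the rack, 17 mm across, underside less than 4 mm above the pocket floor, upright within 0.1 rad, slower than 0.02 m/s (((x of pad_capacitor in the frame of strip_rack between -0.125 and -0.085 m and x of capacitor in the frame of refit_rack between 0.091 and 0.119 m) or (x of pad_capacitor in the frame of strip_rack between -0.055 and -0.015 m and x of capacitor in the frame of refit_rack between 0.021 and 0.049 m) or (x of pad_capacitor in the frame of strip_rack between 0.015 and 0.055 m and x of capacitor in the frame of refit_rack between -0.049 and -0.021 m) or (x of pad_capacitor in the frame of strip_rack between 0.085 and 0.125 m and x of capacitor in the frame of refit_rack between -0.119 and -0.091 m)) and y of capacitor in the frame of refit_rack between -0.017 and 0.017 m and z of each of capacitor, heatsink, relay, transformer in the frame of refit_rack below 0.012 m and angle between each of capacitor, heatsink, relay, transformer's own z axis and vertical below 0.1 rad and linear speed of each of capacitor, heatsink, relay, transformer below 0.02 m/s and ((x of pad_heatsink in the frame of strip_rack between -0.125 and -0.085 m and x of heatsink in the frame of refit_rack between 0.091 and 0.119 m) or (x of pad_heatsink in the frame of strip_rack between -0.055 and -0.015 m and x of heatsink in the frame of refit_rack between 0.021 and 0.049 m) or (x of pad_heatsink in the frame of strip_rack between 0.015 and 0.055 m and x of heatsink in the frame of refit_rack between -0.049 and -0.021 m) or (x of pad_heatsink in the frame of strip_rack between 0.085 and 0.125 m and x of heatsink in the frame of refit_rack between -0.119 and -0.091 m)) and y of heatsink in the frame of refit_rack between -0.017 and 0.017 m and ((x of pad_relay in the frame of strip_rack between -0.125 and -0.085 m and x of relay in the frame of refit_rack between 0.091 and 0.119 m) or (x of pad_relay in the frame of strip_rack between -0.055 and -0.015 m and x of relay in the frame of refit_rack between 0.021 and 0.049 m) or (x of pad_relay in the frame of strip_rack between 0.015 and 0.055 m and x of relay in the frame of refit_rack between -0.049 and -0.021 m) or (x of pad_relay in the frame of strip_rack between 0.085 and 0.125 m and x of relay in the frame of refit_rack between -0.119 and -0.091 m)) and y of relay in the frame of refit_rack between -0.017 and 0.017 m and ((x of pad_transformer in the frame of strip_rack between -0.125 and -0.085 m and x of transformer in the frame of refit_rack between 0.091 and 0.119 m) or (x of pad_transformer in the frame of strip_rack between -0.055 and -0.015 m and x of transformer in the frame of refit_rack between 0.021 and 0.049 m) or (x of pad_transformer in the frame of strip_rack between 0.015 and 0.055 m and x of transformer in the frame of refit_rack between -0.049 and -0.021 m) or (x of pad_transformer in the frame of strip_rack between 0.085 and 0.125 m and x of transformer in the frame of refit_rack between -0.119 and -0.091 m)) and y of transformer in the frame of refit_rack between -0.017 and 0.017 m); the robot touches nothing.
It fails at once if the capacitor is dropped: let go of while its underside is more than 45 mm above the table (height (world z) of capacitor above 0.045 m and contact force between capacitor and the fingers below 0.02 N).
It fails at once if the heatsink is dropped: let go of while its underside is more than 45 mm above the table (height (world z) of heatsink above 0.045 m and contact force between heatsink and the fingers below 0.02 N).
It fails at once if the relay is dropped: let go of while its underside is more than 45 mm above the table (height (world z) of relay above 0.045 m and contact force between relay and the fingers below 0.02 N).
It fails at once if the transformer is dropped: let go of while its underside is more than 45 mm above the table (height (world z) of transformer above 0.045 m and contact force between transformer and the fingers below 0.02 N).
It also fails if it takes over 112 s, if anything falls off the work surface, if the arm or the gripper's body presses on something with over 40 N, if the wrist force passes 120 N, or if a joint passes its speed limit or range.

## Robot

A 6-joint arm with a two-finger parallel gripper is mounted at the origin on the work surface. World frame = base frame: x ahead of the robot, y to its left, z up, the work surface at z = 0. Lengths are in m, angles in rad, forces in N, time in s.
With the tool pointing down it reaches from about 0.4 to 0.825 m from the base axis. Payload 7 kg.
Tool frame: the origin (TCP) lies midway between the tips of the shut fingers; the grasp point (between the pads) lies 19 mm behind it; z points along the fingers, y is the direction in which the jaws open and shut (so a half turn about z gives the same grasp; the last joint's range is limited). The gripper opens to 85 mm and grips with 20 to 120 N. Pads are 22 mm wide; open, the fingers measure 114 mm over their backs; the gripper's body (76 mm by 85 mm) begins 54 mm behind the grasp point. The pads swing forward as they close: fully open they stand 13 mm farther back than shut.
Start: joints at [-0.921, 0.359, 0.012, 0, -1.224, -0.288], TCP at [0.239, -0.631, 0.231] pointing down, gripper open.
Joint ranges: [-3.07, 3.07], [-1.43, 2.12], [-1.02, 1.25], [-3.03, 1.67], [-3.05, -0], [-3.03, 3.03]. Speed limits (rad/s): [2.39, 2.39, 3.01, 3.14, 3.14, 3.14].

## Interface

Orientations are given as a unit quaternion [w, x, y, z].
In Python, from bench import bot gives the robot as it stands.
- The arm moves only by the tool send_rows, never from a script. Its argument "deltas" is a list of rows, each a list of 3 entries, a list of its own where there are three numbers: the shift along the tool's x, y, z in mm, then the turn, a rotation vector about the tool's x, y, z in rad, then the opening, from 0 (shut) to 1 (fully open). A call has exactly 8 rows; each row is the pose to reach, as a shift and turn from the pose commanded when the call began, along the tool's axes at that moment; what a row does not reach only later rows make up. A row lasts 1/8 s, in which the tool goes at most 62.5 mm and 10.7 degrees, less where a joint would pass 70% of its speed; a pose out of reach is approached as far as the arm can. A call with a gripper value outside its range is refused whole. The fingers move at their own pace and stop on an object; "grip_force" is the grip in N (left out, the last holds). Time passes only in rows, so rows that repeat a pose let the fingers close, or fill a call up. It gives the time, the measured TCP pose, the force and the opening at its end, in the units of the state.
- bot.read_state(): the state, without advancing time (a new reading comes with each control period).
- bot.read_camera(name): name is "side" or "top"; returns (picture, depth): 400x640x3 uint8, red, green, blue; 400x640 float32, m along the optical axis (not along the pixel's ray), 0 where there is no reading.
- bot.camera_model(name): a dict with "fx", "fy", "cx", "cy" (pixels), "extrinsics" (4x4, takes a point from camera to world coordinates). Camera axes: x right, y down, z forward; pixel columns grow to the right and rows downward; lengths in m; the calibration is good to about 2 mm. A picture is of the moment at which its call begins. camera_model takes no time and is no camera call.
- bot.finish_job(): hands the job in, once; it reports no verdict.
The state is a dict: "clock": time; "joint_pos": joint angles; "qd": joint speeds; "joint_torque": joint torques, N m; "tcp_pos": TCP position; "tcp_rot": TCP orientation; "ft_force": force on the tool from outside, world axes, zero at the start; "ft_torque": the same for the moment, N m; "opening": finger opening in m.
Only numpy, scipy, OpenCV 4.12 (cv2) and the standard library are available. Lean on these libraries where they do the work, as an engineer would, in place of code of your own. Each camera call takes 0.05 s, during which the arm holds its last target.

## Working session

There is one attempt and no reset: what is moved stays moved. The work goes in short steps, Python scripts to look and compute and a tool call to move; the robot and the scene stay as the last step left them, time stands still between calls to the robot, and variables do not carry over. Pictures are saved under pics/ and viewed, and the job is handed in when it is done.

Besides the shell and the picture viewer there is one more tool, called after "Call:" as name(argument=value, ...) on one line, values as JSON. send_rows: Moves the arm, as the interface text tells. Its arguments: {"type":"object","properties":{"deltas":{"type":"array"},"grip_force":{"type":"number"}},"required":["deltas"]}

```bash
ls; mkdir -p pics; python3 - <<'E'
from bench import bot
import cv2,numpy as np
print(bot.read_state())
for n in("top","side"):
    p,d=bot.read_camera(n); cv2.imwrite(f"pics/{n}0.png",p[:,:,::-1]); np.save(f"pics/{n}0.npy",d); np.save(f"pics/{n}0rgb.npy",p)
    print(n,bot.camera_model(n))
E
```

```text
pics
{'clock': 0.0, 'joint_pos': array([-9.20911581e-01,  3.59403379e-01,  1.10269174e-02, -3.61457588e-04,
       -1.22409366e+00, -2.88110558e-01]), 'qd': array([ 0.00083725,  0.00010547,  0.00028478,  0.00144565, -0.00131944,
        0.00057313]), 'joint_torque': array([ 1.59001418e-03, -5.83310974e+01,  2.93413281e+01,  6.93585187e+00,
       -5.94863057e-03,  3.59815738e-05]), 'tcp_pos': array([ 0.23871014, -0.63084843,  0.23033708]), 'tcp_rot': array([-2.26696147e-04, -1.79841650e-01,  9.83695203e-01,  8.23335892e-04]), 'ft_force': array([-0.69423105,  0.07848759, -0.01115784]), 'ft_torque': array([-0.01633906,  0.02426851, -0.05546435]), 'opening': 0.08506009500365352}
top {'fx': 447.0049674600668, 'fy': 447.0049674600668, 'cx': 324.5318515961479, 'cy': 197.3635506226883, 'extrinsics': array([[-9.69834161e-03, -9.70286437e-01,  2.41764705e-01,
         4.03451680e-01],
       [-9.99952955e-01,  9.45292565e-03, -2.17500646e-03,
        -3.66793484e-02],
       [-1.75004518e-04, -2.41774425e-01, -9.70332467e-01,
         9.04240501e-01],
       [ 0.00000000e+00,  0.00000000e+00,  0.00000000e+00,
         1.00000000e+00]])}
side {'fx': 380.33523962553676, 'fy': 380.33523962553676, 'cx': 320.3947470621388, 'cy': 204.38124993387922, 'extrinsics': array([[ 0.9442618 , -0.22540013,  0.2399259 ,  0.41631385],
       [-0.32884714, -0.61233297,  0.71896306, -0.66358547],
       [-0.01513983, -0.7577883 , -0.65232482,  0.59956189],
       [ 0.        ,  0.        ,  0.        ,  1.        ]])}
```

View pics/top0.png

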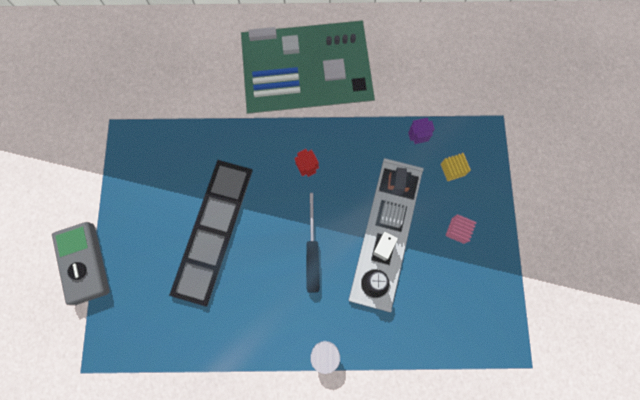

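View pics/side0.png

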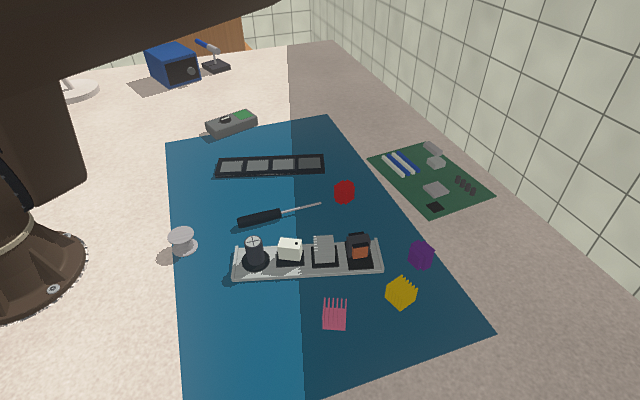

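The top view shows the strip rack on the right. From near to far it holds the capacitor (376,283), relay (385,247), heatsink (392,213) and transformer (400,181). The empty refit rack is on the left, from (190,283) to (228,180). The pink, yellow, purple and red look-alikes lie apart from both racks. I'll zoom in next.

```bash
cat > h.py <<'E'
import cv2,numpy as np
from bench import bot
def ray(n,uv,z):
    m=bot.camera_model(n);E=m["extrinsics"];uv=np.atleast_2d(np.asarray(uv,float))
    d=np.c_[(uv[:,0]-m["cx"])/m["fx"],(uv[:,1]-m["cy"])/m["fy"],np.ones(len(uv))]@E[:3,:3].T
    o=E[:3,3];t=(z-o[2])/d[:,2];return o+d*t[:,None]
def cloud(n,D):
    m=bot.camera_model(n);E=m["extrinsics"];v,u=np.indices(D.shape)
    P=np.stack([(u-m["cx"])/m["fx"]*D,(v-m["cy"])/m["fy"]*D,D],-1)
    return P@E[:3,:3].T+E[:3,3]
E
python3 - <<'E'
from h import *
p=cv2.imread("pics/top0.png")
a=cv2.resize(p[150:320,340:430],None,fx=3.5,fy=3.5,interpolation=cv2.INTER_CUBIC)
b=cv2.resize(p[150:320,160:265],None,fx=3.5,fy=3.5,interpolation=cv2.INTER_CUBIC)
cv2.imwrite("pics/z0.png",np.hstack([b,a]))
p=cv2.imread("pics/side0.png")
cv2.imwrite("pics/zs0.png",cv2.resize(p[215:300,220:400],None,fx=4,fy=4,interpolation=cv2.INTER_CUBIC))
D=np.load("pics/top0.npy");P=cloud("top",D)
# height map
z=P[...,2]; print(np.median(z[330:360,150:250]))
h=np.clip(z/0.08*255,0,255).astype(np.uint8)
h=np.hstack([cv2.resize(h[150:320,160:265],None,fx=3.5,fy=3.5),cv2.resize(h[150:320,340:430],None,fx=3.5,fy=3.5)])
cv2.imwrite("pics/zh0.png",cv2.applyColorMap(h,cv2.COLORMAP_JET))
E
```

```text
0.0015115860742946907
```

View pics/z0.png

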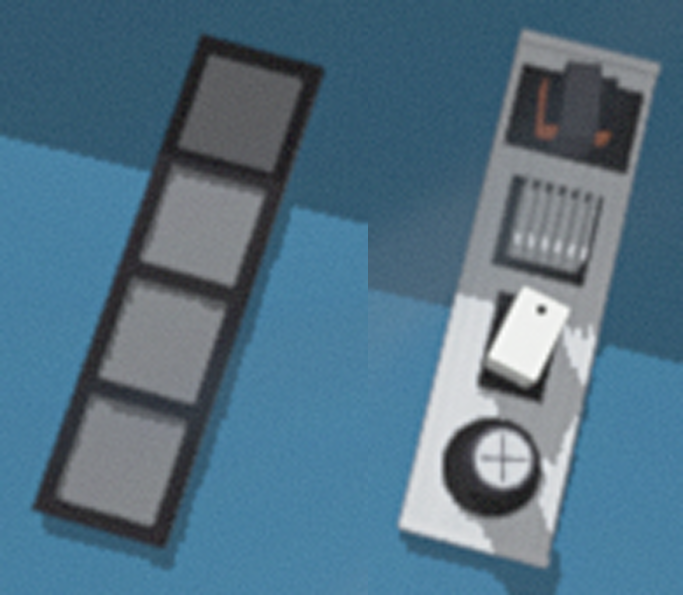

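View pics/zh0.png

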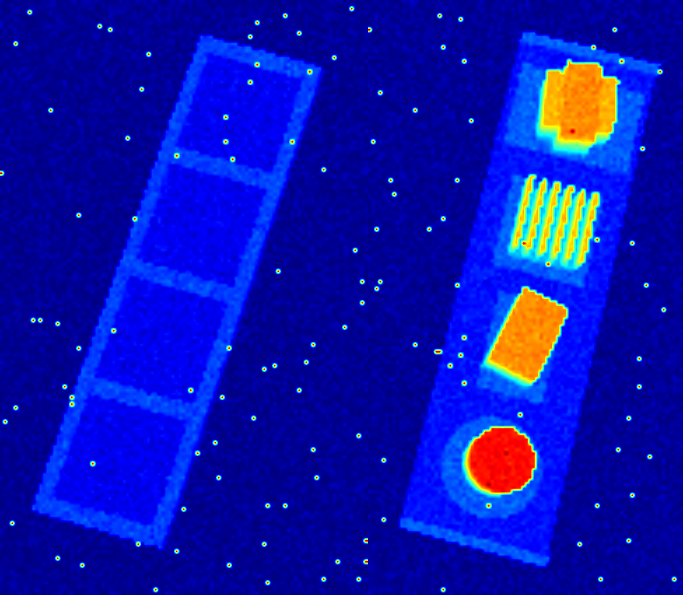

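View pics/zs0.png

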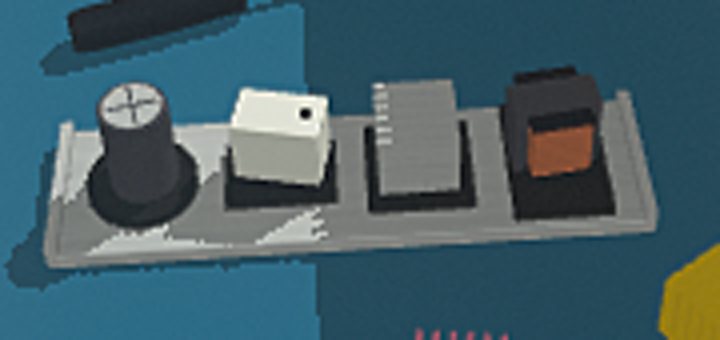

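The depth height map separates the parts cleanly, so I can measure poses from the thresholded clouds.

```bash
cat > m.py <<'E'
from h import *
import sys
def rect(P):
    (c,s,a)=cv2.minAreaRect((P[:,:2]*1000).astype(np.float32)); 
    a=a if s[0]>=s[1] else a+90
    a=(a+90)%180-90
    return np.round(c,1),np.round(sorted(s),1),round(a,2),len(P)
def seg(P,lo,hi,roi):
    u0,u1,v0,v1=roi
    M=np.zeros(P.shape[:2],np.uint8);z=P[...,2]
    M[v0:v1,u0:u1]=((z>lo)&(z<hi))[v0:v1,u0:u1]
    n,l,st,_=cv2.connectedComponentsWithStats(M,connectivity=4)
    k=1+np.argmax(st[1:,4]);return P[l==k],(l==k)
E
python3 - <<'E'
from m import *
D=np.load("pics/top0.npy");P=cloud("top",D);P[...,2]-=0.0015
for nm,lo,hi,roi in [("refit",.005,.02,(160,265,150,320)),("strip",.006,.09,(340,430,150,320)),
 ("cap",.055,.08,(355,400,260,300)),("relay",.05,.07,(365,405,228,262)),("heat",.03,.06,(372,412,198,230)),("trafo",.042,.07,(378,420,165,196)),("trafocore",.0555,.07,(378,420,165,196))]:
    Q,M=seg(P,lo,hi,roi); print(nm,rect(Q),"medz",np.round(np.median(Q[:,2])*1000,1), "mean",np.round(Q[:,:2].mean(0)*1000,1))
    if nm in("refit","strip"):
        # robust: PCA
        pass
# pads
for nm,roi in [("pcap",(350,400,262,306)),("prel",(365,405,228,266)),("pheat",(372,412,196,234)),("ptr",(374,424,163,200))]:
    Q,M=seg(P,.0128,.09,roi); print(nm,rect(Q))
E
```

```text
refit (array([560.1, 190.2]), array([ 78.3, 290.3]), -16.19, 5302) medz 8.8 mean [555.4 191.4]
strip (array([ 552.6, -163.7]), array([ 84.1, 300.8]), -15.53, 6121) medz 13.2 mean [ 545.4 -160.3]
cap (array([ 452.1, -135.3]), array([32.8, 34.3]), -89.86, 289) medz 67.9 mean [ 452. -135.]
relay (array([ 519.8, -154. ]), array([27.9, 44.1]), -28.5, 351) medz 57.6 mean [ 519.4 -153.5]
heat (array([ 579.8, -190.3]), array([ 3.1, 40.3]), -15.56, 58) medz 51.0 mean [ 578.9 -189.5]
trafo (array([ 651.3, -188.6]), array([40.1, 45.1]), -8.82, 422) medz 56.1 mean [ 650.2 -187.7]
trafocore (array([ 651.9, -189.8]), array([27.8, 45.2]), -3.69, 222) medz 57.7 mean [ 650.6 -188.3]
pcap (array([ 450.8, -134.8]), array([54.1, 55.5]), -46.89, 638)
prel (array([ 516.6, -154. ]), array([39.1, 59.4]), -16.21, 572)
pheat (array([ 585.9, -172.9]), array([54. , 55.2]), -15.82, 716)
ptr (array([ 653.8, -192.2]), array([53.7, 76.3]), 73.52, 897)
```

```bash
python3 - <<'E'
from m import *
D=np.load("pics/top0.npy").copy();D=cv2.medianBlur(D,3);P=cloud("top",D);P[...,2]-=0.0015
def pca(Q):
    Q=Q[:,:2]*1000;c=Q.mean(0);w,v=np.linalg.eigh(np.cov((Q-c).T));a=np.degrees(np.arctan2(v[1,1],v[0,1]));return c.round(1),np.sqrt(w*12).round(1),round((a+90)%180-90,1)
for t in (.054,.055,.056,.057):
    Q,M=seg(P,t,.07,(378,420,165,196)); print("core",t,pca(Q),rect(Q))
for t in (.046,.048,.05): 
    Q,M=seg(P,t,.07,(378,420,165,196)); print("all",t,pca(Q),rect(Q))
# heatsink: all pixels above thresh, union
z0=np.load("pics/top0.npy");R=cloud("top",z0);R[...,2]-=.0015
for t in (.035,.042,.046):
    S=R[196:234,372:412];Q=S[(S[...,2]>t)&(S[...,2]<.06)];print("heat",t,rect(Q),Q[:,:2].mean(0)*1000)
Q,M=seg(R,.05,.07,(365,405,228,262));print("relay",pca(Q))
# rim band rack fit
for nm,lo,hi,roi in [("refit",.011,.018,(165,260,150,315))]:
    S=R[roi[2]:roi[3],roi[0]:roi[1]];m=((S[...,2]>lo)&(S[...,2]<hi)).astype(np.uint8)
    m=cv2.morphologyEx(m,cv2.MORPH_OPEN,np.ones((2,2),np.uint8));print(nm,rect(S[m>0]),pca(S[m>0]))
Q,M=seg(R,.005,.02,(160,265,150,320))
h=cv2.findContours(M.astype(np.uint8),cv2.RETR_EXTERNAL,cv2.CHAIN_APPROX_NONE)[0][0]
f=np.zeros(M.shape,np.uint8);cv2.drawContours(f,[h],-1,1,-1);ix=np.argwhere(f)[:,::-1]
print("refit filled",pca(ray("top",ix,.0115)))
E
```

```text
core 0.054 (array([ 651.7, -188.6]), array([34.7, 40.5]), np.float64(-1.9)) (array([ 651.5, -189.2]), array([37.8, 43.8]), -2.5, 355)
core 0.055 (array([ 651.6, -188.8]), array([25.2, 42. ]), np.float64(-10.2)) (array([ 651.4, -189.1]), array([33.6, 43.3]), -0.32, 263)
core 0.056 (array([ 650.8, -188.6]), array([20.6, 42.7]), np.float64(-10.0)) (array([ 651.3, -189.7]), array([23.7, 43.4]), -3.2, 215)
core 0.057 (array([ 649.7, -188.8]), array([18.1, 40.7]), np.float64(-9.8)) (array([ 651.9, -188.6]), array([20.2, 43.1]), -8.08, 166)
all 0.046 (array([ 650.7, -188. ]), array([37.4, 41.7]), np.float64(-11.0)) (array([ 651.5, -188.3]), array([39.6, 44. ]), -3.19, 405)
all 0.048 (array([ 651.1, -188.2]), array([37.3, 41.1]), np.float64(-9.2)) (array([ 651.5, -188.3]), array([39.6, 44. ]), -3.19, 393)
all 0.05 (array([ 651.2, -188.3]), array([37.3, 40.9]), np.float64(-8.7)) (array([ 651.5, -188.3]), array([39.6, 44. ]), -3.19, 391)
heat 0.035 (array([ 572. , -168.9]), array([40.4, 66.5]), -15.28, 291) [ 583.08506887 -171.96508992]
heat 0.042 (array([ 572. , -169.1]), array([40.4, 66.4]), -15.0, 243) [ 582.90456089 -171.68901434]
heat 0.046 (array([ 572. , -169.1]), array([40.4, 66.4]), -15.0, 215) [ 583.26763129 -171.91606737]
relay (array([ 519.4, -153.5]), array([28.2, 44.8]), np.float64(-27.6))
refit (array([526.1,  82.4]), array([290.9, 298.7]), 73.27, 1782) (array([552.1, 188.8]), array([113.9, 310. ]), np.float64(-15.4))
refit filled (array([555.1, 191.4]), array([ 78.4, 290.9]), np.float64(-16.2))
```

```bash
python3 - <<'E'
from m import *
R=cloud("top",np.load("pics/top0.npy"));R[...,2]-=.0015
m=np.zeros(R.shape[:2],np.uint8);z=R[...,2];m[196:232,374:410]=((z>.042)&(z<.058))[196:232,374:410]
c=cv2.morphologyEx(m,cv2.MORPH_CLOSE,np.ones((5,5),np.uint8))
n,l,st,_=cv2.connectedComponentsWithStats(c);k=1+np.argmax(st[1:,4]);Q=R[(l==k)&(m>0)]
print(rect(Q),Q[:,:2].mean(0))
E
cat > go.py <<'E'
# go.py x y(mm) z(tcp mm) yaw(deg of tool x): prints delta in tool axes
import sys;from h import *
from scipy.spatial.transform import Rotation as Ro
s=bot.read_state();q=s["tcp_rot"];R=Ro.from_quat([q[1],q[2],q[3],q[0]])
x,y,z,a=map(float,sys.argv[1:5])
Rt=Ro.from_euler("z",a,degrees=True)*Ro.from_euler("x",180,degrees=True)
d=R.inv().apply(np.array([x,y,z])-s["tcp_pos"]*1000);rv=(R.inv()*Rt).as_rotvec()
print("t",round(s["clock"],2),"open",s["opening"].round(4),"F",s["ft_force"].round(1),"d",d.round(1),"rv",rv.round(3),"tcp",(s["tcp_pos"]*1000).round(1))
E
python3 go.py 452 -135 180 164.5
```

```text
(array([ 584.6, -172.4]), array([40.3, 40.4]), 74.92, 236) [ 0.58384056 -0.17210581]Traceback (most recent call last):
  File "go.py", line 8, in <module>
    print("t",round(s["clock"],2),"open",s["opening"].round(4),"F",s["ft_force"].round(1),"d",d.round(1),"rv",rv.round(3),"tcp",(s["tcp_pos"]*1000).round(1))
                                         ^^^^^^^^^^^^^^^^^^
AttributeError: 'float' object has no attribute 'round'
```

```bash
sed -i 's/s\["opening"\].round(4)/round(s["opening"],4)/' go.py; python3 go.py 452 -135 130 164.5
```

```text
t 0.1 open 0.0854 F [ 0.4 -0.3 -0.2] d [-375.   388.2  101. ] rv [ 0.001 -0.001  0.632] tcp [ 238.7 -630.9  230.4]
```

Call:
send_rows(deltas=[[[-20, 20, 5], [0, 0, 0.05], 1], [[-65, 67, 15], [0, 0, 0.12], 1], [[-115, 119, 30], [0, 0, 0.22], 1], [[-165, 171, 45], [0, 0, 0.32], 1], [[-215, 223, 60], [0, 0, 0.42], 1], [[-265, 275, 75], [0, 0, 0.52], 1], [[-315, 327, 90], [0, 0, 0.6], 1], [[-350, 363, 98], [0, 0, 0.632], 1]], grip_force=40)

```text
clock: 1.1
tcp_pos: [0.4196, -0.209, 0.1416]
tcp_rot: [0.0, 0.136, 0.991, 0.0]
ft_force: [0.3, -0.9, 0.6]
opening: 0.0856
```

```bash
python3 go.py 452 -135 25 164.5
```

```text
t 1.1 open 0.0856 F [ 0.3 -0.9  0.6] d [-11.3  79.9 116.6] rv [ 0.     0.    -0.001] tcp [ 419.6 -209.   141.6]
```

Call:
send_rows(deltas=[[[-4, 30, 5], [0, 0, 0], 1], [[-9, 60, 10], [0, 0, 0], 1], [[-11, 80, 12], [0, 0, 0], 1], [[-11, 80, 20], [0, 0, 0], 1], [[-11, 80, 30], [0, 0, 0], 1], [[-11, 80, 40], [0, 0, 0], 1], [[-11, 80, 40], [0, 0, 0], 1], [[-11, 80, 40], [0, 0, 0], 1]])

```text
clock: 2.1
tcp_pos: [0.4512, -0.1371, 0.102]
tcp_rot: [-0.0, 0.135, 0.991, -0.0]
ft_force: [-0.3, 0.4, -0.2]
opening: 0.0853
```

```bash
python3 go.py 452 -135 25 164.5
```

```text
t 2.1 open 0.0853 F [-0.3  0.4 -0.2] d [-0.2  2.2 77. ] rv [-0. -0. -0.] tcp [ 451.2 -137.1  102. ]
```

Call:
send_rows(deltas=[[[0, 2, 15], [0, 0, 0], 1], [[0, 2, 35], [0, 0, 0], 1], [[0, 2, 55], [0, 0, 0], 1], [[0, 2, 68], [0, 0, 0], 1], [[0, 2, 72], [0, 0, 0], 0.8], [[0, 2, 72], [0, 0, 0], 0.3], [[0, 2, 72], [0, 0, 0], 0.0], [[0, 2, 72], [0, 0, 0], 0.0]], grip_force=40)

```text
clock: 3.1
tcp_pos: [0.4524, -0.1347, 0.0307]
tcp_rot: [0.001, 0.135, 0.991, 0.0]
ft_force: [-0.8, 0.4, 4.4]
opening: 0.0337
```

```bash
python3 go.py 452 -135 30 164.5
```

```text
t 3.1 open 0.0337 F [-0.8  0.4  4.4] d [ 0.3 -0.4  0.7] rv [0.    0.001 0.001] tcp [ 452.4 -134.7   30.7]
```

Call:
send_rows(deltas=[[[0, 0, 0], [0, 0, 0], 0], [[0, 0, -3], [0, 0, 0], 0], [[0, 0, -12], [0, 0, 0], 0], [[0, 0, -30], [0, 0, 0], 0], [[0, 0, -50], [0, 0, 0], 0], [[0, 0, -70], [0, 0, 0], 0], [[0, 0, -80], [0, 0, 0], 0], [[0, 0, -80], [0, 0, 0], 0]])

```text
clock: 4.1
tcp_pos: [0.4521, -0.1347, 0.1106]
tcp_rot: [0.001, 0.135, 0.991, 0.0]
ft_force: [-0.6, 0.1, -1.3]
opening: 0.0339
```

```bash
python3 go.py 660.9 160.9 110 163.8
```

```text
t 4.1 open 0.0339 F [-0.6  0.1 -1.3] d [-122.3  340.6    1. ] rv [0.001 0.001 0.013] tcp [ 452.1 -134.7  110.6]
```

Call:
send_rows(deltas=[[[-6, 17, 0], [0, 0, 0], 0], [[-22, 60, 0], [0, 0, 0.005], 0], [[-42, 116, 0], [0, 0, 0.01], 0], [[-62, 172, 0], [0, 0, 0.013], 0], [[-82, 228, 1], [0, 0, 0.013], 0], [[-102, 284, 1], [0, 0, 0.013], 0], [[-117, 326, 1], [0, 0, 0.013], 0], [[-122.3, 340.6, 1], [0, 0, 0.013], 0]])

```text
clock: 5.1
tcp_pos: [0.6612, 0.1638, 0.1068]
tcp_rot: [-0.001, 0.14, 0.99, -0.001]
ft_force: [0.1, -1.3, -1.1]
opening: 0.0336
```

Call:
send_rows(deltas=[[[0, 0, 0], [0, 0, 0], 0], [[0, 0, 0], [0, 0, 0], 0], [[0, 0, 5], [0, 0, 0], 0], [[0, 0, 20], [0, 0, 0], 0], [[0, 0, 40], [0, 0, 0], 0], [[0, 0, 55], [0, 0, 0], 0], [[0, 0, 60], [0, 0, 0], 0], [[0, 0, 60], [0, 0, 0], 0]])

```text
clock: 6.1
tcp_pos: [0.6605, 0.1607, 0.0486]
tcp_rot: [-0.0, 0.141, 0.99, -0.0]
ft_force: [-0.5, 0.7, -0.4]
opening: 0.0338
```

```bash
python3 go.py 660.9 160.9 22.7 163.8; python3 - <<'E'
from h import *
for n,r in (("top",(150,260,120,320)),("side",(140,220,200,360))):
    p,d=bot.read_camera(n);cv2.imwrite(f"pics/{n}1.png",cv2.resize(p[r[0]:r[1],r[2]:r[3],::-1],None,fx=4,fy=4))
E
```

```text
t 6.1 open 0.0338 F [-0.5  0.7 -0.4] d [-0.4  0.3 25.9] rv [-0.001 -0.    -0.   ] tcp [660.5 160.7  48.6]
```

View pics/side1.png

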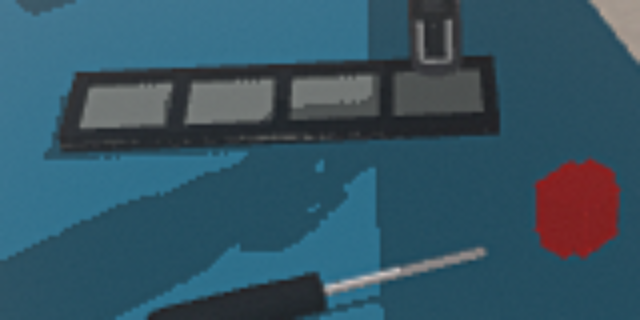

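The side view shows the gripper with the capacitor above the far pocket, around (435,60) in the crop. I'll lower it and check the force.

Call:
send_rows(deltas=[[[0, 0, 6], [0, 0, 0], 0], [[0, 0, 12], [0, 0, 0], 0], [[0, 0, 17], [0, 0, 0], 0], [[0, 0, 21], [0, 0, 0], 0], [[0, 0, 24], [0, 0, 0], 0], [[0, 0, 25.5], [0, 0, 0], 0], [[0, 0, 25.5], [0, 0, 0], 0], [[0, 0, 25.5], [0, 0, 0], 0]])

```text
clock: 7.2
tcp_pos: [0.6606, 0.1609, 0.0236]
tcp_rot: [0.0, 0.141, 0.99, 0.0]
ft_force: [0.3, 0.2, -0.3]
opening: 0.0338
```

```bash
python3 go.py 660.9 160.9 22.7 163.8
```

```text
t 7.2 open 0.0338 F [ 0.3  0.2 -0.3] d [-0.2  0.1  0.9] rv [ 0.  0. -0.] tcp [660.6 160.9  23.6]
```

Call:
send_rows(deltas=[[[0, 0, 0.8], [0, 0, 0], 0], [[0, 0, 1.5], [0, 0, 0], 0], [[0, 0, 1.5], [0, 0, 0], 0.45], [[0, 0, 1.5], [0, 0, 0], 0.55], [[0, 0, 1.5], [0, 0, 0], 0.75], [[0, 0, 0], [0, 0, 0], 0.9], [[0, 0, -15], [0, 0, 0], 0.9], [[0, 0, -40], [0, 0, 0], 0.9]])

```text
clock: 8.2
tcp_pos: [0.6602, 0.1606, 0.064]
tcp_rot: [-0.001, 0.141, 0.99, -0.0]
ft_force: [0.1, -1.0, 0.4]
opening: 0.077
```

Call:
send_rows(deltas=[[[0, 0, -20], [0, 0, 0], 1], [[0, 0, -40], [0, 0, 0], 1], [[0, 0, -50], [0, 0, 0], 1], [[0, 0, -50], [0, 0, 0], 1], [[0, 0, -50], [0, 0, 0], 1], [[0, 0, -50], [0, 0, 0], 1], [[0, 0, -50], [0, 0, 0], 1], [[0, 0, -50], [0, 0, 0], 1]])

```text
clock: 9.2
tcp_pos: [0.6604, 0.1608, 0.1131]
tcp_rot: [-0.0, 0.141, 0.99, -0.0]
ft_force: [0.5, 0.1, -0.1]
opening: 0.0856
```

```bash
python3 go.py 519.6 -153.8 110 152; python3 - <<'E'
from h import *
for n,r in (("top",(150,310,120,320)),("side",(140,220,200,360))):
    p,d=bot.read_camera(n);cv2.imwrite(f"pics/{n}2.png",cv2.resize(p[r[0]:r[1],r[2]:r[3],::-1],None,fx=3.5,fy=3.5))
E
```

```text
t 9.2 open 0.0856 F [ 0.5  0.1 -0.1] d [  47.3 -341.4    3.3] rv [-0.    -0.     0.206] tcp [660.4 160.8 113.1]
```

View pics/side2.png

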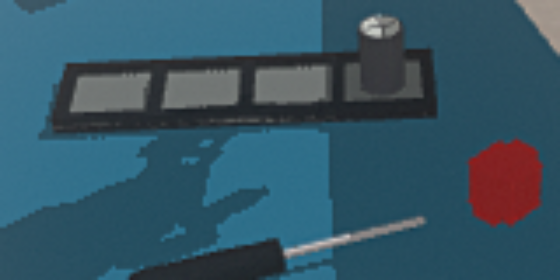

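The capacitor stands upright in the far pocket, at (382,70) in the crop. Next is the relay.

Call:
send_rows(deltas=[[[2, -17, 0], [0, 0, 0.03], 1], [[8, -60, 0], [0, 0, 0.06], 1], [[16, -116, 1], [0, 0, 0.1], 1], [[24, -172, 2], [0, 0, 0.14], 1], [[32, -228, 3], [0, 0, 0.18], 1], [[40, -284, 3], [0, 0, 0.206], 1], [[45, -326, 3], [0, 0, 0.206], 1], [[47.3, -341.4, 3.3], [0, 0, 0.206], 1]])

```text
clock: 10.3
tcp_pos: [0.518, -0.156, 0.1104]
tcp_rot: [0.0, 0.244, 0.97, 0.0]
ft_force: [0.3, 1.3, -0.0]
opening: 0.0854
```

Call:
send_rows(deltas=[[[0, 0, 0], [0, 0, 0], 1], [[0, 0, 0], [0, 0, 0], 1], [[0, 0, 0], [0, 0, 0], 1], [[0, 0, 5], [0, 0, 0], 1], [[0, 0, 15], [0, 0, 0], 1], [[0, 0, 20], [0, 0, 0], 1], [[0, 0, 20], [0, 0, 0], 1], [[0, 0, 20], [0, 0, 0], 1]])

```text
clock: 11.3
tcp_pos: [0.5198, -0.1538, 0.0902]
tcp_rot: [0.0, 0.242, 0.97, -0.0]
ft_force: [0.7, 0.4, 0.4]
opening: 0.0852
```

```bash
python3 go.py 519.6 -153.8 26 152
```

```text
t 11.3 open 0.0852 F [0.7 0.4 0.4] d [ 0.2 -0.1 64.2] rv [-0.  0. -0.] tcp [ 519.8 -153.8   90.2]
```

Call:
send_rows(deltas=[[[0, 0, 15], [0, 0, 0], 1], [[0, 0, 33], [0, 0, 0], 1], [[0, 0, 50], [0, 0, 0], 1], [[0, 0, 60], [0, 0, 0], 1], [[0, 0, 63], [0, 0, 0], 0.8], [[0, 0, 63], [0, 0, 0], 0.3], [[0, 0, 63], [0, 0, 0], 0.0], [[0, 0, 63], [0, 0, 0], 0.0]])

```text
clock: 12.3
tcp_pos: [0.5203, -0.1537, 0.0278]
tcp_rot: [0.001, 0.242, 0.97, 0.0]
ft_force: [0.6, -0.1, 2.9]
opening: 0.0275
```

Call:
send_rows(deltas=[[[0, 0, 0], [0, 0, 0], 0], [[0, 0, -3], [0, 0, 0], 0], [[0, 0, -12], [0, 0, 0], 0], [[0, 0, -30], [0, 0, 0], 0], [[0, 0, -50], [0, 0, 0], 0], [[0, 0, -70], [0, 0, 0], 0], [[0, 0, -80], [0, 0, 0], 0], [[0, 0, -80], [0, 0, 0], 0]])

```text
clock: 13.3
tcp_pos: [0.52, -0.1537, 0.1078]
tcp_rot: [0.001, 0.242, 0.97, 0.0]
ft_force: [-0.1, -0.7, -0.9]
opening: 0.0274
```

```bash
python3 go.py 593.7 180.4 107 163.8
```

```text
t 13.3 open 0.0274 F [-0.1 -0.7 -0.9] d [ 92.  329.5   1. ] rv [ 0.001  0.001 -0.207] tcp [ 520.  -153.7  107.8]
```

Call:
send_rows(deltas=[[[4, 16, 0], [0, 0, -0.03], 0], [[16, 58, 0], [0, 0, -0.06], 0], [[31, 112, 1], [0, 0, -0.1], 0], [[46, 166, 1], [0, 0, -0.14], 0], [[61, 220, 1], [0, 0, -0.18], 0], [[76, 274, 1], [0, 0, -0.207], 0], [[88, 315, 1], [0, 0, -0.207], 0], [[92, 329.5, 1], [0, 0, -0.207], 0]])

```text
clock: 14.3
tcp_pos: [0.593, 0.1834, 0.1048]
tcp_rot: [-0.001, 0.139, 0.99, -0.0]
ft_force: [1.1, -1.1, -1.2]
opening: 0.0277
```

Call:
send_rows(deltas=[[[0, 0, 0], [0, 0, 0], 0], [[0, 0, 0], [0, 0, 0], 0], [[0, 0, 5], [0, 0, 0], 0], [[0, 0, 20], [0, 0, 0], 0], [[0, 0, 40], [0, 0, 0], 0], [[0, 0, 55], [0, 0, 0], 0], [[0, 0, 60], [0, 0, 0], 0], [[0, 0, 60], [0, 0, 0], 0]])

```text
clock: 15.3
tcp_pos: [0.5933, 0.1802, 0.0458]
tcp_rot: [-0.0, 0.141, 0.99, -0.0]
ft_force: [1.1, -0.3, -0.6]
opening: 0.0269
```

```bash
python3 go.py 593.7 180.4 19.8 163.8
```

```text
t 15.3 open 0.0269 F [ 1.1 -0.3 -0.6] d [-0.3  0.3 26. ] rv [-0.001 -0.     0.001] tcp [593.3 180.2  45.8]
```

Call:
send_rows(deltas=[[[0, 0, 8], [0, 0, 0], 0], [[0, 0, 16], [0, 0, 0], 0], [[0, 0, 22], [0, 0, 0], 0], [[0, 0, 25], [0, 0, 0], 0], [[0, 0, 26], [0, 0, 0], 0], [[0, 0, 26], [0, 0, 0], 0], [[0, 0, 26], [0, 0, 0], 0], [[0, 0, 26], [0, 0, 0], 0]])

```text
clock: 16.3
tcp_pos: [0.5934, 0.1804, 0.0204]
tcp_rot: [0.0, 0.141, 0.99, 0.0]
ft_force: [0.0, -0.4, -0.6]
opening: 0.0275
```

Call:
send_rows(deltas=[[[0, 0, 0.5], [0, 0, 0], 0], [[0, 0, 0.5], [0, 0, 0], 0], [[0, 0, 0.5], [0, 0, 0], 0.38], [[0, 0, 0.5], [0, 0, 0], 0.5], [[0, 0, 0], [0, 0, 0], 0.75], [[0, 0, 0], [0, 0, 0], 0.9], [[0, 0, -15], [0, 0, 0], 0.9], [[0, 0, -40], [0, 0, 0], 0.9]])

```text
clock: 17.3
tcp_pos: [0.593, 0.1801, 0.0607]
tcp_rot: [-0.001, 0.141, 0.99, -0.001]
ft_force: [0.6, -0.2, -0.5]
opening: 0.0771
```

Call:
send_rows(deltas=[[[0, 0, -20], [0, 0, 0], 1], [[0, 0, -40], [0, 0, 0], 1], [[0, 0, -50], [0, 0, 0], 1], [[0, 0, -50], [0, 0, 0], 1], [[0, 0, -50], [0, 0, 0], 1], [[0, 0, -50], [0, 0, 0], 1], [[0, 0, -50], [0, 0, 0], 1], [[0, 0, -50], [0, 0, 0], 1]])

```text
clock: 18.3
tcp_pos: [0.5933, 0.1803, 0.1098]
tcp_rot: [-0.0, 0.141, 0.99, -0.0]
ft_force: [0.2, 0.9, 0.1]
opening: 0.0854
```

```bash
python3 go.py 584.6 -172.4 105 164.8; python3 - <<'E'
from h import *
for n,r in (("top",(150,310,120,320)),("side",(140,220,200,360))):
    p,d=bot.read_camera(n);cv2.imwrite(f"pics/{n}3.png",cv2.resize(p[r[0]:r[1],r[2]:r[3],::-1],None,fx=3.5,fy=3.5))
E
```

```text
t 18.3 open 0.0854 F [0.2 0.9 0.1] d [ -89.9 -341.1    4.9] rv [-0.    -0.    -0.017] tcp [593.3 180.3 109.8]
```

View pics/side3.png

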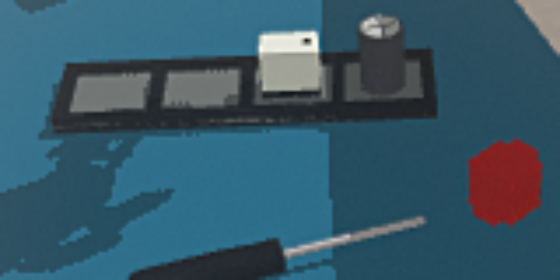

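The relay stands in the third pocket, at (290,65) in the crop. Next is the heatsink.

Call:
send_rows(deltas=[[[-4, -17, 0], [0, 0, 0], 1], [[-15, -58, 1], [0, 0, -0.017], 1], [[-30, -114, 2], [0, 0, -0.017], 1], [[-45, -170, 3], [0, 0, -0.017], 1], [[-60, -226, 4], [0, 0, -0.017], 1], [[-75, -282, 5], [0, 0, -0.017], 1], [[-86, -326, 5], [0, 0, -0.017], 1], [[-89.9, -341.1, 5], [0, 0, -0.017], 1]])

```text
clock: 19.4
tcp_pos: [0.5837, -0.1753, 0.1051]
tcp_rot: [-0.0, 0.134, 0.991, -0.0]
ft_force: [-0.1, -0.0, 0.4]
opening: 0.0849
```

Call:
send_rows(deltas=[[[0, 0, 0], [0, 0, 0], 1], [[0, 0, 0], [0, 0, 0], 1], [[0, 0, 0], [0, 0, 0], 1], [[0, 0, 5], [0, 0, 0], 1], [[0, 0, 15], [0, 0, 0], 1], [[0, 0, 20], [0, 0, 0], 1], [[0, 0, 20], [0, 0, 0], 1], [[0, 0, 20], [0, 0, 0], 1]])

```text
clock: 20.4
tcp_pos: [0.5848, -0.1724, 0.0852]
tcp_rot: [-0.0, 0.132, 0.991, -0.0]
ft_force: [0.3, 0.4, -0.3]
opening: 0.0855
```

```bash
python3 go.py 584.6 -172.4 26 164.8
```

```text
t 20.4 open 0.0855 F [ 0.3  0.4 -0.3] d [ 0.2 -0.1 59.2] rv [-0.  0.  0.] tcp [ 584.8 -172.4   85.2]
```

Call:
send_rows(deltas=[[[0, 0, 15], [0, 0, 0], 1], [[0, 0, 33], [0, 0, 0], 1], [[0, 0, 48], [0, 0, 0], 1], [[0, 0, 57], [0, 0, 0], 1], [[0, 0, 59.5], [0, 0, 0], 0.8], [[0, 0, 59.5], [0, 0, 0], 0.4], [[0, 0, 59.5], [0, 0, 0], 0.0], [[0, 0, 59.5], [0, 0, 0], 0.0]])

```text
clock: 21.4
tcp_pos: [0.5852, -0.1723, 0.0263]
tcp_rot: [0.001, 0.132, 0.991, 0.0]
ft_force: [0.8, 1.4, 0.9]
opening: 0.0396
```

Call:
send_rows(deltas=[[[0, 0, 0], [0, 0, 0], 0], [[0, 0, -3], [0, 0, 0], 0], [[0, 0, -12], [0, 0, 0], 0], [[0, 0, -30], [0, 0, 0], 0], [[0, 0, -50], [0, 0, 0], 0], [[0, 0, -70], [0, 0, 0], 0], [[0, 0, -80], [0, 0, 0], 0], [[0, 0, -80], [0, 0, 0], 0]])

```text
clock: 22.4
tcp_pos: [0.5851, -0.1723, 0.1064]
tcp_rot: [0.001, 0.132, 0.991, 0.0]
ft_force: [0.5, 0.5, -1.8]
opening: 0.0393
```

```bash
python3 go.py 526.5 200.0 106 163.8
```

```text
t 22.4 open 0.0393 F [ 0.5  0.5 -1.8] d [154.1 343.9   0.4] rv [0.    0.001 0.018] tcp [ 585.1 -172.3  106.4]
```

Call:
send_rows(deltas=[[[7, 16, 0], [0, 0, 0], 0], [[26, 58, 0], [0, 0, 0.01], 0], [[51, 115, 0], [0, 0, 0.018], 0], [[76, 171, 0], [0, 0, 0.018], 0], [[102, 228, 0], [0, 0, 0.018], 0], [[127, 285, 0], [0, 0, 0.018], 0], [[147, 328, 0], [0, 0, 0.018], 0], [[154.1, 343.9, 0], [0, 0, 0.018], 0]])

```text
clock: 23.4
tcp_pos: [0.5248, 0.2028, 0.1049]
tcp_rot: [-0.0, 0.14, 0.99, -0.0]
ft_force: [0.3, -0.0, 0.2]
opening: 0.0395
```

Call:
send_rows(deltas=[[[0, 0, 0], [0, 0, 0], 0], [[0, 0, 0], [0, 0, 0], 0], [[0, 0, 5], [0, 0, 0], 0], [[0, 0, 20], [0, 0, 0], 0], [[0, 0, 40], [0, 0, 0], 0], [[0, 0, 55], [0, 0, 0], 0], [[0, 0, 60], [0, 0, 0], 0], [[0, 0, 60], [0, 0, 0], 0]])

```text
clock: 24.4
tcp_pos: [0.5261, 0.1998, 0.0453]
tcp_rot: [-0.0, 0.141, 0.99, -0.0]
ft_force: [-0.0, -0.7, -0.2]
opening: 0.0396
```

```bash
python3 go.py 526.5 200.0 18.3 163.8
```

```text
t 24.4 open 0.0396 F [-0.  -0.7 -0.2] d [-0.3  0.3 27. ] rv [-0.001 -0.    -0.001] tcp [526.1 199.8  45.3]
```

Call:
send_rows(deltas=[[[0, 0, 8], [0, 0, 0], 0], [[0, 0, 16], [0, 0, 0], 0], [[0, 0, 22], [0, 0, 0], 0], [[0, 0, 25], [0, 0, 0], 0], [[0, 0, 26.5], [0, 0, 0], 0], [[0, 0, 26.5], [0, 0, 0], 0], [[0, 0, 26.5], [0, 0, 0], 0], [[0, 0, 26.5], [0, 0, 0], 0]])

```text
clock: 25.4
tcp_pos: [0.5262, 0.2, 0.0193]
tcp_rot: [0.0, 0.141, 0.99, 0.0]
ft_force: [-0.1, 0.4, -1.0]
opening: 0.0395
```

Call:
send_rows(deltas=[[[0, 0, 0.5], [0, 0, 0], 0], [[0, 0, 0.5], [0, 0, 0], 0], [[0, 0, 0.5], [0, 0, 0], 0.52], [[0, 0, 0.5], [0, 0, 0], 0.62], [[0, 0, 0], [0, 0, 0], 0.8], [[0, 0, 0], [0, 0, 0], 0.95], [[0, 0, -15], [0, 0, 0], 0.95], [[0, 0, -40], [0, 0, 0], 0.95]])

```text
clock: 26.4
tcp_pos: [0.5258, 0.1997, 0.0597]
tcp_rot: [-0.0, 0.141, 0.99, -0.001]
ft_force: [0.3, 0.6, -0.3]
opening: 0.081
```

Call:
send_rows(deltas=[[[0, 0, -20], [0, 0, 0], 1], [[0, 0, -40], [0, 0, 0], 1], [[0, 0, -50], [0, 0, 0], 1], [[0, 0, -50], [0, 0, 0], 1], [[0, 0, -50], [0, 0, 0], 1], [[0, 0, -50], [0, 0, 0], 1], [[0, 0, -50], [0, 0, 0], 1], [[0, 0, -50], [0, 0, 0], 1]])

```text
clock: 27.4
tcp_pos: [0.5261, 0.1999, 0.1088]
tcp_rot: [-0.0, 0.141, 0.99, -0.0]
ft_force: [0.0, -0.4, 0.6]
opening: 0.0855
```

```bash
python3 go.py 651.5 -188.5 105 170.2; python3 - <<'E'
from h import *
for n,r in (("top",(150,310,120,320)),("side",(140,220,200,360))):
    p,d=bot.read_camera(n);cv2.imwrite(f"pics/{n}4.png",cv2.resize(p[r[0]:r[1],r[2]:r[3],::-1],None,fx=3.5,fy=3.5))
E
```

```text
t 27.4 open 0.0855 F [ 0.  -0.4  0.6] d [-229.  -337.9    3.9] rv [-0.    -0.    -0.112] tcp [526.1 199.9 108.8]
```

View pics/side4.png

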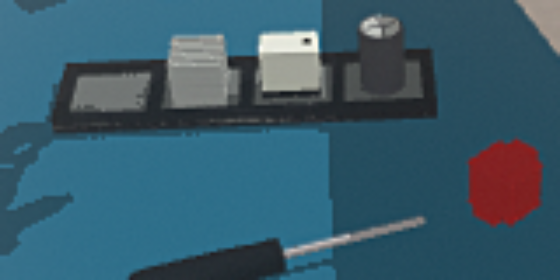

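The heatsink stands in the second pocket, at (197,70) in the crop. Next is the transformer.

Call:
send_rows(deltas=[[[-10, -15, 0], [0, 0, -0.01], 1], [[-38, -55, 1], [0, 0, -0.03], 1], [[-71, -105, 2], [0, 0, -0.05], 1], [[-104, -154, 3], [0, 0, -0.07], 1], [[-137, -203, 4], [0, 0, -0.09], 1], [[-170, -252, 4], [0, 0, -0.112], 1], [[-203, -300, 4], [0, 0, -0.112], 1], [[-225, -332, 4], [0, 0, -0.112], 1]])

```text
clock: 28.5
tcp_pos: [0.6497, -0.1844, 0.1049]
tcp_rot: [-0.0, 0.086, 0.996, -0.0]
ft_force: [-0.7, 0.5, -0.5]
opening: 0.0851
```

Call:
send_rows(deltas=[[[-3, -6, 0], [0, 0, 0], 1], [[-3, -6, 0], [0, 0, 0], 1], [[-3, -6, 0], [0, 0, 0], 1], [[-3, -6, 5], [0, 0, 0], 1], [[-3, -6, 10], [0, 0, 0], 1], [[-3, -6, 15], [0, 0, 0], 1], [[-3, -6, 15], [0, 0, 0], 1], [[-3, -6, 15], [0, 0, 0], 1]])

```text
clock: 29.5
tcp_pos: [0.6514, -0.1882, 0.0902]
tcp_rot: [0.0, 0.085, 0.996, -0.0]
ft_force: [-0.1, -1.0, -0.6]
opening: 0.0852
```

```bash
python3 go.py 651.5 -188.5 26 170.2
```

```text
t 29.5 open 0.0852 F [-0.1 -1.  -0.6] d [-0.1 -0.3 64.2] rv [-0.  0. -0.] tcp [ 651.4 -188.2   90.2]
```

Call:
send_rows(deltas=[[[0, 0, 15], [0, 0, 0], 1], [[0, 0, 35], [0, 0, 0], 1], [[0, 0, 52], [0, 0, 0], 1], [[0, 0, 62], [0, 0, 0], 1], [[0, 0, 65], [0, 0, 0], 0.8], [[0, 0, 65], [0, 0, 0], 0.4], [[0, 0, 65], [0, 0, 0], 0.0], [[0, 0, 65], [0, 0, 0], 0.0]], grip_force=50)

```text
clock: 30.5
tcp_pos: [0.6519, -0.1881, 0.0261]
tcp_rot: [0.001, 0.085, 0.996, 0.0]
ft_force: [-1.4, 0.8, 2.2]
opening: 0.0393
```

Call:
send_rows(deltas=[[[0, 0, 0], [0, 0, 0], 0], [[0, 0, -3], [0, 0, 0], 0], [[0, 0, -12], [0, 0, 0], 0], [[0, 0, -30], [0, 0, 0], 0], [[0, 0, -50], [0, 0, 0], 0], [[0, 0, -70], [0, 0, 0], 0], [[0, 0, -80], [0, 0, 0], 0], [[0, 0, -80], [0, 0, 0], 0]])

```text
clock: 31.5
tcp_pos: [0.6518, -0.1881, 0.1065]
tcp_rot: [0.001, 0.086, 0.996, 0.0]
ft_force: [0.2, -0.3, -2.5]
opening: 0.0393
```

```bash
python3 go.py 459.3 219.5 105 163.8
```

```text
t 31.5 open 0.0393 F [ 0.2 -0.3 -2.5] d [259.2 368.8   1.1] rv [0.    0.002 0.112] tcp [ 651.8 -188.1  106.5]
```

Call:
send_rows(deltas=[[[10, 14, 0], [0, 0, 0.01], 0], [[36, 51, 0], [0, 0, 0.03], 0], [[67, 96, 0], [0, 0, 0.05], 0], [[98, 140, 0], [0, 0, 0.07], 0], [[129, 184, 0], [0, 0, 0.09], 0], [[160, 228, 0], [0, 0, 0.112], 0], [[191, 272, 0], [0, 0, 0.112], 0], [[217, 309, 1], [0, 0, 0.112], 0]])

```text
clock: 32.5
tcp_pos: [0.4882, 0.155, 0.1037]
tcp_rot: [-0.0, 0.141, 0.99, -0.0]
ft_force: [0.9, 0.0, -2.0]
opening: 0.0391
```

Call:
send_rows(deltas=[[[20, 30, 0], [0, 0, 0], 0], [[33, 48, 0], [0, 0, 0], 0], [[36, 53, 0], [0, 0, 0], 0], [[36, 53, 0], [0, 0, 0], 0], [[36, 53, 0], [0, 0, 0], 0], [[36, 53, 0], [0, 0, 0], 0], [[36, 53, 0], [0, 0, 0], 0], [[36, 53, 0], [0, 0, 0], 0]])

```text
clock: 33.5
tcp_pos: [0.4705, 0.214, 0.1042]
tcp_rot: [-0.0, 0.141, 0.99, -0.0]
ft_force: [-0.5, -0.6, -1.9]
opening: 0.0395
```

```bash
python3 go.py 459.3 219.5 18.1 163.8
```

```text
t 33.5 open 0.0395 F [-0.5 -0.6 -1.9] d [12.3  2.1 86.1] rv [-0.    -0.    -0.001] tcp [470.5 214.  104.2]
```

Call:
send_rows(deltas=[[[6, 1, 0], [0, 0, 0], 0], [[12.3, 2.1, 0], [0, 0, 0], 0], [[12.3, 2.1, 5], [0, 0, 0], 0], [[12.3, 2.1, 20], [0, 0, 0], 0], [[12.3, 2.1, 40], [0, 0, 0], 0], [[12.3, 2.1, 55], [0, 0, 0], 0], [[12.3, 2.1, 60], [0, 0, 0], 0], [[12.3, 2.1, 60], [0, 0, 0], 0]])

```text
clock: 34.5
tcp_pos: [0.4591, 0.2196, 0.0438]
tcp_rot: [-0.0, 0.141, 0.99, -0.0]
ft_force: [-0.4, 0.0, -0.8]
opening: 0.0395
```

```bash
python3 go.py 459.3 219.5 18.1 163.8
```

```text
t 34.5 open 0.0395 F [-0.4  0.  -0.8] d [-0.2 -0.  25.7] rv [-0.001 -0.    -0.   ] tcp [459.1 219.6  43.8]
```

Call:
send_rows(deltas=[[[0, 0, 8], [0, 0, 0], 0], [[0, 0, 15], [0, 0, 0], 0], [[0, 0, 20], [0, 0, 0], 0], [[0, 0, 24], [0, 0, 0], 0], [[0, 0, 25.5], [0, 0, 0], 0], [[0, 0, 25.5], [0, 0, 0], 0], [[0, 0, 25.5], [0, 0, 0], 0], [[0, 0, 25.5], [0, 0, 0], 0]])

```text
clock: 35.5
tcp_pos: [0.4593, 0.2198, 0.0188]
tcp_rot: [0.0, 0.141, 0.99, 0.0]
ft_force: [0.2, 0.2, -2.4]
opening: 0.0395
```

Call:
send_rows(deltas=[[[0, 0, 0.5], [0, 0, 0], 0], [[0, 0, 0.5], [0, 0, 0], 0], [[0, 0, 0.5], [0, 0, 0], 0.52], [[0, 0, 0.5], [0, 0, 0], 0.62], [[0, 0, 0], [0, 0, 0], 0.8], [[0, 0, 0], [0, 0, 0], 0.95], [[0, 0, -15], [0, 0, 0], 0.95], [[0, 0, -40], [0, 0, 0], 0.95]])

```text
clock: 36.5
tcp_pos: [0.4589, 0.2194, 0.0593]
tcp_rot: [-0.0, 0.141, 0.99, -0.001]
ft_force: [0.8, 1.3, 0.3]
opening: 0.081
```

Call:
send_rows(deltas=[[[0, 0, -30], [0, 0, 0], 1], [[0, 0, -60], [0, 0, 0], 1], [[0, -40, -90], [0, 0, 0], 1], [[0, -90, -90], [0, 0, 0], 1], [[0, -140, -90], [0, 0, 0], 1], [[0, -180, -90], [0, 0, 0], 1], [[0, -180, -90], [0, 0, 0], 1], [[0, -180, -90], [0, 0, 0], 1]])

```text
clock: 37.5
tcp_pos: [0.4094, 0.0471, 0.1496]
tcp_rot: [0.001, 0.141, 0.99, 0.001]
ft_force: [-0.0, 0.4, 0.5]
opening: 0.0852
```

```bash
python3 - <<'E'
from m import *
I={}
for n,r in (("top",(150,310,120,320)),("side",(140,220,200,360))):
    p,d=bot.read_camera(n);I[n]=d;cv2.imwrite(f"pics/{n}5.png",cv2.resize(p[r[0]:r[1],r[2]:r[3],::-1],None,fx=3.5,fy=3.5))
P=cloud("top",I["top"]);P[...,2]-=.0015
c=np.array([.5601,.1902]);a=np.radians(-16.2);A=np.array([[np.cos(a),np.sin(a)],[-np.sin(a),np.cos(a)]])
Q=P[150:310,150:275].reshape(-1,3);L=np.c_[(Q[:,:2]-c)@A.T,Q[:,2]]*1000
for nm,x,lo,top in (("trafo",-105,36,50),("heat",-35,36,46),("relay",35,42,50),("cap",105,53,60)):
    s=L[(abs(L[:,0]-x)<34)&(abs(L[:,1])<36)&(L[:,2]>lo)&(L[:,2]<70)]
    print(nm,rect(s/1000),"topz 90pct",np.percentile(s[:,2],[50,90]).round(1),"expect",top)
print(bot.read_state()["tcp_pos"],bot.read_state()["clock"])
E
```

```text
Traceback (most recent call last):
IndexError: index -1 is out of bounds for axis 0 with size 0
```

View pics/top5.png

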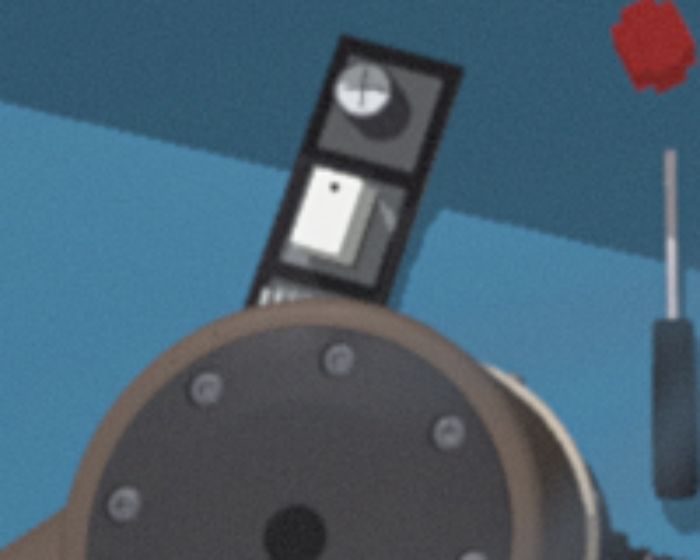

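View pics/side5.png

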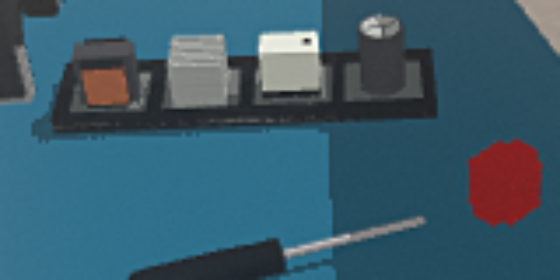

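The side view shows all four parts in place, but the arm hides the near pockets in the top view. I'll move it aside to measure.

```bash
python3 go.py 480 -380 200 163.8
```

```text
t 37.6 open 0.0854 F [-0.  -0.4 -0.2] d [-187.1 -390.9  -51. ] rv [0.001 0.001 0.   ] tcp [409.4  47.6 149.1]
```

Call:
send_rows(deltas=[[[-20, -40, -20], [0, 0, 0], 1], [[-45, -90, -40], [0, 0, 0], 1], [[-70, -140, -51], [0, 0, 0], 1], [[-95, -190, -51], [0, 0, 0], 1], [[-120, -240, -51], [0, 0, 0], 1], [[-145, -290, -51], [0, 0, 0], 1], [[-170, -340, -51], [0, 0, 0], 1], [[-187, -390, -51], [0, 0, 0], 1]])

```text
clock: 38.6
tcp_pos: [0.4806, -0.3813, 0.199]
tcp_rot: [-0.0, 0.141, 0.99, 0.0]
ft_force: [0.5, -0.3, -0.1]
opening: 0.0856
```

Call:
send_rows(deltas=[[[0, 0, 0], [0, 0, 0], 1], [[0, 0, 0], [0, 0, 0], 1], [[0, 0, 0], [0, 0, 0], 1], [[0, 0, 0], [0, 0, 0], 1], [[0, 0, 0], [0, 0, 0], 1], [[0, 0, 0], [0, 0, 0], 1], [[0, 0, 0], [0, 0, 0], 1], [[0, 0, 0], [0, 0, 0], 1]])

```text
clock: 39.6
tcp_pos: [0.4794, -0.3798, 0.1997]
tcp_rot: [-0.0, 0.141, 0.99, 0.0]
ft_force: [0.5, 0.5, -1.0]
opening: 0.0854
```

```bash
python3 - <<'E'
from m import *
p,d=bot.read_camera("top");cv2.imwrite("pics/top6.png",cv2.resize(p[150:310,150:350,::-1],None,fx=3.5,fy=3.5))
P=cloud("top",d);P[...,2]-=.0015
c=np.array([.5601,.1902]);a=np.radians(-16.2);A=np.array([[np.cos(a),np.sin(a)],[-np.sin(a),np.cos(a)]])
Q=P[150:310,150:275].reshape(-1,3);L=np.c_[(Q[:,:2]-c)@A.T,Q[:,2]]*1000
for nm,x,lo,top in (("trafo",-105,36,50),("heat",-35,36,46),("relay",35,42,50),("cap",105,53,60)):
    s=L[(abs(L[:,0]-x)<34)&(abs(L[:,1])<36)&(L[:,2]>lo)&(L[:,2]<70)]
    print(nm,rect(s/1000),"topz",np.percentile(s[:,2],[50,90]).round(1),"expect",top,"spread xy pct",np.percentile(s[:,0],[3,97]).round(1),np.percentile(s[:,1],[3,97]).round(1)) if len(s) else print(nm,0)
print(bot.read_state()["tcp_pos"],bot.read_state()["clock"])
E
```

```text
trafo (array([-105.3,   -0.8]), array([41.1, 43.5]), 2.28, 472) topz [47.9 50.6] expect 50 spread xy pct [-125.2  -85.3] [-20.4  17.7]
heat (array([-35.8,  -1.5]), array([39.8, 41.3]), 89.68, 349) topz [44.  46.6] expect 46 spread xy pct [-54.7 -17.3] [-21.1  18.1]
relay (array([34.6, -1.2]), array([29.3, 44.5]), -0.06, 339) topz [49.3 51.2] expect 50 spread xy pct [13.2 54.8] [-14.9  12.2]
cap (array([104.6,  -1.3]), array([33.2, 33.5]), -55.15, 245) topz [59.7 61.7] expect 60 spread xy pct [ 88.7 119.1] [-16.6  13.3]
[ 0.47942695 -0.37982291  0.19966548] 39.65
```

View pics/top6.png

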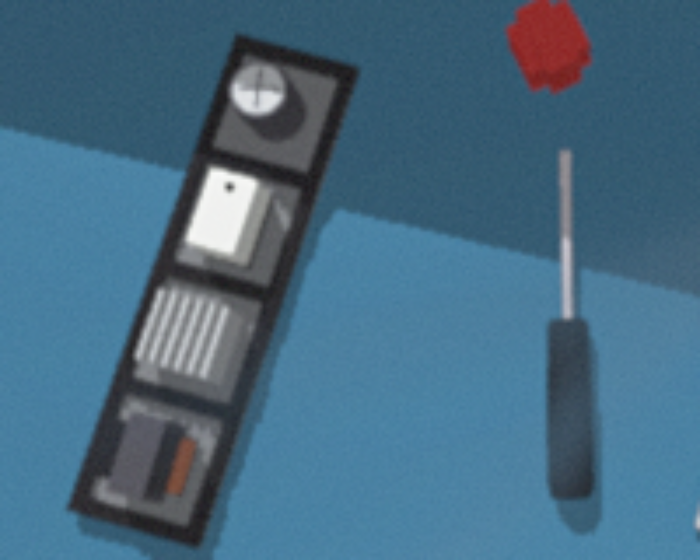

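The top view shows all four parts upright in reverse order: capacitor (258,90), relay (222,215), heatsink (185,335) and transformer (150,460) in the crop. The measured offsets are within 2 mm, and the heights match parts resting on the pocket floors.

```bash
python3 -c "
from bench import bot
print(bot.finish_job())"
```

```text
the job is handed in; nothing more can be done
None
```

I moved all four parts into the refit rack in reverse order: capacitor to the farthest pocket, relay to the third, heatsink to the second and transformer to the nearest. I handed the job in at about 40 s; no verdict is reported.

- **Position:** in the last depth measurement, every part was within 1 mm of its pocket centre along the rack and 1.5 mm across.
- **Height and seating:** the 90th-percentile top heights were 50.6, 46.6, 51.2 and 61.7 mm (nearest pocket to farthest). Parts resting on the pocket floors should read 50, 46, 50 and 60 mm. The capacitor read highest, at 1.7 mm over, though its median was 59.7 mm. I put these differences down to depth noise.
- **Upright and released:** the pictures showed all four parts upright, and the gripper was open and well clear of the refit rack.
- **Failed check:** the first final check stopped with an error because the arm hid the near pockets from the top camera. I moved the arm aside and repeated it. No checks disagreed.

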